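# Stack the sanding boards on the drip stand

## Task

Put the two four-hole sanding boards away on the four-post drip stand: first lower the thick coarse board over all four posts until its feet rest on the stand's base, then the thin fine board over the same posts until it rests on the coarse one. Let each board down gently rather than dropping it, leave both lying flat, and leave the two-hole board where it is.

Things in the scene. Friction and masses are not known exactly. Their poses are not given: they have to be found in the camera images.
- stand: Fixed drip stand: dark wooden base 190 (x) by 120 (y) by 18 mm high with four upright steel posts, 8 mm in diameter, at x = +-66, y = +-34 mm; they rise 70 mm above the base (tips 88 mm above the bench), the last 8 mm tapered. Origin: centre of the base's underside; z up, x along its long side.
- coarse_board: Coarse board. I-shaped plywood sanding board 180 (x) by 110 (y) mm, notches 60 long, 30 deep in both long sides leaving a waist 50 mm wide along y; under it two rubber feet, cross bars 12 high at x = +-41. Plywood 24 thick (12 to 36 above origin), four 26 mm holes at x = +-66, y = +-34. Grey abrasive on top in six pads. 0.3 kg. Origin: centre, underside of feet; z up; same after half a turn.
- fine_board: Fine board. I-shaped plywood sanding board 180 (x) by 110 (y) mm, notches 60 long, 30 deep in both long sides leaving a waist 50 mm wide along y; under it two rubber feet, cross bars 12 high at x = +-41. Plywood 12 thick (12 to 24 above origin), four 26 mm holes at x = +-66, y = +-34. Grey abrasive on top in one strip. 0.16 kg. Origin: centre, underside of feet; z up; same after half a turn.
- two_hole_board: Not to be moved. I-shaped plywood sanding board 180 (x) by 110 (y) mm, notches 60 long, 30 deep in both long sides leaving a waist 50 mm wide along y; under it two rubber feet, cross bars 12 high at x = +-41. Plywood 18 thick (12 to 30 above origin), only two 26 mm holes, at x = +-66, y = 0. A small dark stone lies on it. Origin: centre, underside of feet; z up; same after half a turn.
Not all that is in view belongs to the job. Several things have the shape of the stand; the one meant has the colours described above.

How it is judged:
By the outcome, as a careful person would: the job done as asked, in the order asked, and still so for the second after the job is handed in, with the robot touching nothing.
It also fails if it takes over 64 s, if anything falls off the work surface, if the arm or the gripper's body presses on something with over 40 N, if the wrist force passes 120 N, or if a joint passes its speed limit or range.

## Robot

A 6-joint arm with a two-finger parallel gripper is mounted at the origin on the work surface. World frame = base frame: x ahead of the robot, y to its left, z up, the work surface at z = 0. Lengths are in m, angles in rad, forces in N, time in s.
With the tool pointing down it reaches from about 0.425 to 0.95 m from the base axis. Payload 3.5 kg.
Tool frame: the origin (TCP) lies midway between the tips of the shut fingers; the grasp point (between the pads) lies 19 mm behind it; z points along the fingers, y is the line along which they close (so a half turn about z gives the same grasp; the last joint's range is limited). The gripper opens to 85 mm and grips with 20 to 120 N. Pads are 22 mm wide; open, the fingers measure 114 mm over their backs; the gripper's body (76 mm by 85 mm) begins 54 mm behind the grasp point. The pads swing forward as they close: fully open they stand 13 mm farther back than shut.
Start: joints at [-1.385, 0.286, 1.577, -0, 1.279, -0.15], TCP at [0.222, -0.637, 0.196] pointing down, gripper open.
Joint ranges: [-2.77, 2.77], [-0.9, 2.22], [0.21, 2.48], [-1.53, 4.67], [0.24, 2.81], [-2.84, 2.84]. Speed limits (rad/s): [2.79, 2.79, 3.14, 3.14, 3.14, 3.14].

## Interface

Orientations are given as a unit quaternion [x, y, z, w].
In Python, from plant import ctrl, cams, order gives the robot as it stands.
- The arm moves only by the tool move_arm, never from a script. Its argument "plan" is one flat list of numbers, 7 for each row, row after row: the shift along the world's x, y, z in mm, then the turn, a rotation vector about the world's x, y, z in degrees, then the finger opening in mm, from 0 to 85.4. A call has 1 to 12 rows; each row shifts and turns the commanded pose from where the row before left it; what a row does not reach is not made up. A row lasts 1/10 s, in which the tool goes at most 50 mm and 8.59 degrees, less where a joint would pass 70% of its speed; a pose out of reach is approached as far as the arm can. A call is refused whole if a number of a shift passes 50 or a number of a turn 8.59, either way. A call with a gripper value outside its range is refused whole. The fingers move at their own pace and stop on an object; "newtons" is the grip in N (left out, the last holds). Time passes only in rows, so rows that do not move let the fingers close. It gives the time, the measured TCP pose, the force, the opening and the grip force at its end, in the units of the state.
- ctrl.get_state(): the state, without advancing time (a new reading comes with each control period).
- cams.read_camera(name): name is "scene" or "top" or "wrist"; returns a dict with "color" (384x512x3 uint8, red, green, blue), "fov_y" (degrees; the focal length in pixels is half the picture's height over the tangent of half this angle, whatever the lens; pixels are square), "cx", "cy" (the principal point, pixels), "origin" and "orientation" of the camera in the world; the wrist camera has in their place "T_tool_cam" (4x4, takes a point from camera to tool coordinates, whose origin is the TCP and whose axes are the flange's). Camera axes: x right, y up, looking along -z (the intrinsics and any distortion apply to the point x, -y, -z); pixel columns grow to the right and rows downward; lengths in m; the calibration is good to about 2 mm. A picture is of the moment at which its call begins: read the wrist's pose just before it. There is no depth.
- order.sign_off(): hands the job in; it is judged then, once.
The state is a dict: "time": time; "qpos": joint angles; "dq": joint speeds; "joint_efforts": joint torques, N m; "eef_pos": TCP position; "tcp_rot": TCP orientation; "contact_force": force on the tool from outside, world axes, zero at the start; "wrist_torque": the same for the moment, N m; "opening": opening from 0.0 (shut) to 1.0 (fully open); "finger_force": force on a finger pad.
Only numpy, scipy, OpenCV 4.12 (cv2) and the standard library are available. Lean on these libraries where they do the work, as an engineer would, in place of code of your own. Each camera call takes 0.05 s, during which the arm holds its last target. There are 200 camera calls.

## Working session

There is one attempt and no reset: what is moved stays moved. The work goes in short steps, Python scripts to look and compute and a tool call to move; the robot and the scene stay as the last step left them, time stands still between calls to the robot, and variables do not carry over. Pictures are saved under pics/ and viewed, at most 10 in all, crops included, and the job is handed in when it is done.

Besides the shell and the picture viewer there is one more tool, called by a JSON object that holds its "name" and its "arguments". move_arm: Moves the arm, as the interface text tells. Its arguments: {"type":"object","properties":{"plan":{"type":"array","items":{"type":"number"}},"newtons":{"type":"number"}},"required":["plan"]}

```bash
ls; mkdir -p pics; python3 - <<'E'
from plant import ctrl,cams
import cv2
print(ctrl.get_state())
for n in("top","scene"):
    c=cams.read_camera(n); cv2.imwrite(f"pics/{n}0.png",c["color"][:,:,::-1]); print(n,{k:v for k,v in c.items() if k!="color"})
E
```

```text
pics
{'time': 0.0, 'qpos': array([-1.38498884e+00,  2.87208235e-01,  1.57819431e+00,  2.98440844e-05,
        1.27860956e+00, -1.49990798e-01]), 'dq': array([ 6.09228096e-04,  5.02183408e-04,  2.08158690e-03,  8.71602518e-04,
       -1.26425067e-04,  5.95265112e-06]), 'joint_efforts': array([-2.75782426e-03, -4.05982733e+01, -2.92629987e+01, -3.12162319e-04,
        5.78931067e-03,  3.60599358e-06]), 'eef_pos': array([ 0.22232946, -0.63653971,  0.19480953]), 'tcp_rot': array([ 9.85938019e-01,  1.67107028e-01, -7.38094435e-06, -1.20978787e-03]), 'contact_force': array([-0.44138279, -0.69857344, -0.35034991]), 'wrist_torque': array([ 0.07575285, -0.00984496,  0.0784149 ]), 'finger_force': 0.0, 'opening': 1.005466552316105}
top {'fov_y': 47.19893361312561, 'cx': 255.1674610004142, 'cy': 193.36181106336366, 'origin': array([0.3240697 , 0.01255117, 1.3042714 ]), 'orientation': array([ 0.01200923, -0.01799348, -0.69901523,  0.71477949])}
scene {'fov_y': 47.94689486859495, 'cx': 261.3041490280203, 'cy': 191.56268414128965, 'origin': array([ 0.83077394, -0.48064489,  1.09832553]), 'orientation': array([0.24755667, 0.09750137, 0.34549424, 0.89991272])}
```

View pics/top0.png

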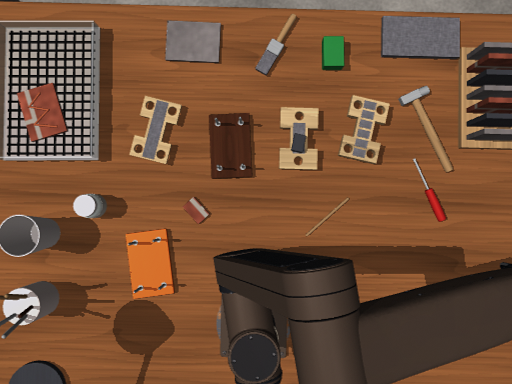

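View pics/scene0.png

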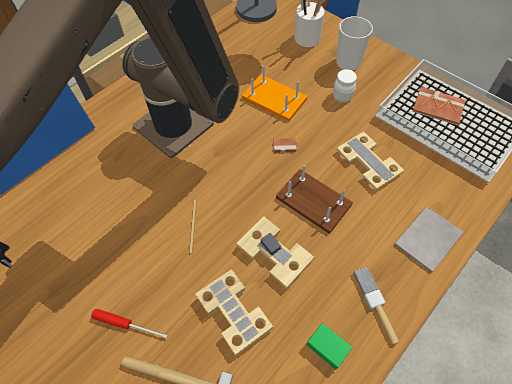

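The top view (up is +x, left is +y) shows the fine board at (155,130), the dark stand at (231,146), the two-hole board with its stone at (298,138) and the coarse board with six pads at (364,129). The orange stand at (150,263) is a decoy. The scene view shows the same layout, with the coarse board at (233,310), the stand at (314,200) and the fine board at (370,160).

```bash
cat > h.py <<'E'
import numpy as np,cv2
from scipy.spatial.transform import Rotation as R
from plant import ctrl,cams
def cam(n):
    s=ctrl.get_state(); c=cams.read_camera(n)
    if n=="wrist":
        T=np.eye(4);T[:3,:3]=R.from_quat(s["tcp_rot"]).as_matrix();T[:3,3]=s["eef_pos"];T=T@c["T_tool_cam"]
        c["Rm"],c["o"]=T[:3,:3],T[:3,3]
    else: c["Rm"],c["o"]=R.from_quat(c["orientation"]).as_matrix(),c["origin"]
    c["f"]=c["color"].shape[0]/2/np.tan(np.radians(c["fov_y"])/2)
    return c
def onplane(c,uv,z):
    uv=np.atleast_2d(np.asarray(uv,float))
    d=np.c_[(uv[:,0]-c["cx"])/c["f"],-(uv[:,1]-c["cy"])/c["f"],-np.ones(len(uv))]@c["Rm"].T
    return c["o"]+d*((z-c["o"][2])/d[:,2])[:,None]
def proj(c,P):
    p=(np.atleast_2d(P)-c["o"])@c["Rm"]
    return np.c_[c["cx"]-c["f"]*p[:,0]/p[:,2],c["cy"]+c["f"]*p[:,1]/p[:,2]]
def blobs(m,lo):
    n,l,s,c=cv2.connectedComponentsWithStats(m.astype(np.uint8))
    return [(c[i].round(1),s[i,4],l==i) for i in range(1,n) if s[i,4]>=lo]
def axis(P):
    P=P[:,:2]; m=P.mean(0); v=np.linalg.svd(P-m,full_matrices=False)[2][0]; return m,np.degrees(np.arctan(v[1]/v[0]))
E
python3 - <<'E'
from h import *
for n,rois in(("top",dict(coarse=(335,88,395,170),fine=(125,90,185,168),stand=(203,104,260,185))),
              ("scene",dict(coarse=(190,265,275,357),fine=(333,128,408,190),stand=(272,160,356,235)))):
    c=cam(n); hsv=cv2.cvtColor(c["color"],cv2.COLOR_RGB2HSV).astype(int); v=c["color"].astype(int)
    for k,(a,b,e,f) in rois.items():
        roi=np.zeros(hsv.shape[:2],bool);roi[b:f,a:e]=1
        z=dict(coarse=.036,fine=.024,stand=.018)[k]
        if k!="stand":
            m=roi&(hsv[...,1]<70)&(hsv[...,2]>70)&(hsv[...,2]<200)
            bl=[x for x in blobs(m,15)]
            print(n,k,[(x[0],x[1]) for x in bl])
            mm=np.any([x[2] for x in bl],0); uv=np.argwhere(mm)[:,::-1]
            P=onplane(c,uv,z); r=cv2.minAreaRect((P[:,:2]*1000).astype(np.float32)); print("  ",axis(P),r)
            # holes: non-bright within hull of the plywood
            w=(roi&(hsv[...,2]>150)&(hsv[...,1]<150)).astype(np.uint8)
        else:
            m=roi&(v[...,0]<100)&(hsv[...,2]<100)
            m=cv2.morphologyEx(m.astype(np.uint8),cv2.MORPH_OPEN,np.ones((7,7)))
            bl=max(blobs(m,100),key=lambda x:x[1]); uv=np.argwhere(bl[2])[:,::-1]
            r=cv2.minAreaRect((onplane(c,uv,z)[:,:2]*1000).astype(np.float32)); print(n,k,r)
E
python3 - <<'E'
import cv2
a=cv2.imread("pics/top0.png")[85:190,120:400]
cv2.imwrite("pics/crop.png",cv2.resize(a,None,fx=2.8,fy=2.8,interpolation=cv2.INTER_CUBIC))
E
```

```text
top coarse [(array([369.4, 104.8]), np.int32(95)), (array([367.2, 114.4]), np.int32(96)), (array([365.1, 123.8]), np.int32(94)), (array([363.1, 133.4]), np.int32(96)), (array([360.9, 142.8]), np.int32(94)), (array([358.9, 152.4]), np.int32(100))]
   (array([ 0.57348329, -0.31066141]), np.float64(-11.71077537186495)) ((574.084228515625, -310.71710205078125), (36.547401428222656, 166.21788024902344), 78.4552001953125)
top fine [(array([154.9, 129.2]), np.int32(701))]
   (array([0.55993224, 0.29993889]), np.float64(-12.8497247853387)) ((560.1318359375, 300.1226806640625), (35.62837600708008, 171.33531188964844), 77.0227279663086)
top stand ((518.1448974609375, 75.29573822021484), (191.63331604003906, 130.40728759765625), 2.5417425632476807)
scene coarse [(array([217. , 286.3]), np.int32(132)), (array([223.1, 295.2]), np.int32(133)), (array([229.5, 304.4]), np.int32(130)), (array([236.1, 313.7]), np.int32(137)), (array([242.7, 323.4]), np.int32(141)), (array([249.5, 333.3]), np.int32(146))]
   (array([ 0.5774955 , -0.31045806]), np.float64(-11.992502582815263)) ((575.5592651367188, -310.04541015625), (35.98388671875, 166.1886749267578), 78.04649353027344)
scene fine [(array([403.3, 130. ]), np.int32(47)), (array([370.2, 158.7]), np.int32(546))]
   (array([0.56527737, 0.3125346 ]), np.float64(-39.21888386464128)) ((578.75830078125, 377.703857421875), (193.79110717773438, 171.8137664794922), 77.85968780517578)Traceback (most recent call last):
  File "<stdin>", line 19, in <module>
ValueError: max() iterable argument is empty
```

View pics/crop.png

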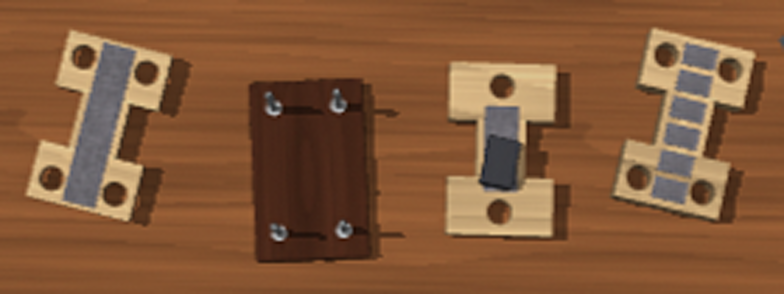

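The crop shows the stand's four post tips at about (270,101), (338,98), (279,230) and (344,227) in crop pixels. The holes of both boards are clear.

```bash
python3 - <<'E'
from h import *
pad=8
t={n:cv2.imread(f"pics/{n}0.png") for n in("top","scene")}
cs={n:cam(n) for n in t}
for n,(a,b,e,f) in(("top",(205,105,262,185)),("scene",(272,160,356,235))):
    im=t[n].astype(int); roi=np.zeros(im.shape[:2],bool);roi[b:f,a:e]=1
    sat=im.max(2)-im.min(2); m=roi&(sat<35)&(im.max(2)>90)
    print(n,[(x[0],x[1]) for x in blobs(m,4)])
    r,g,bl=im[...,2],im[...,1],im[...,0]
    for thr in (75,90,105):
        m=(roi&(r<thr)).astype(np.uint8); m=cv2.morphologyEx(m,cv2.MORPH_CLOSE,np.ones((5,5)));m=cv2.morphologyEx(m,cv2.MORPH_OPEN,np.ones((9,9)))
        q=blobs(m,100)
        if q:
            q=max(q,key=lambda x:x[1]); uv=np.argwhere(q[2])[:,::-1]; print(thr,q[1],cv2.minAreaRect((onplane(cs[n],uv,.018)[:,:2]*1000).astype(np.float32)))
# scene fine
c=cs["scene"]; im=t["scene"]; hsv=cv2.cvtColor(im,cv2.COLOR_BGR2HSV).astype(int)
roi=np.zeros(im.shape[:2],bool);roi[133:190,333:400]=1
q=max(blobs(roi&(hsv[...,1]<70)&(hsv[...,2]>70)&(hsv[...,2]<200),50),key=lambda x:x[1])
P=onplane(c,np.argwhere(q[2])[:,::-1],.024);print(axis(P),cv2.minAreaRect((P[:,:2]*1000).astype(np.float32)))
E
python3 - <<'E'
import cv2
a=cv2.imread("pics/scene0.png")[155:240,268:360]
b=cv2.imread("pics/top0.png")[100:185,200:265]
import numpy as np
cv2.imwrite("pics/crop2.png",cv2.resize(np.hstack([a,b]),None,fx=5,fy=5,interpolation=cv2.INTER_NEAREST))
E
```

```text
top [(array([239.5, 117.5]), np.int32(4)), (array([218.8, 121.6]), np.int32(5)), (array([240.2, 122.6]), np.int32(20)), (array([216.7, 124.2]), np.int32(13)), (array([217. , 165.5]), np.int32(4)), (array([219.4, 168.3]), np.int32(16)), (array([242. , 166.8]), np.int32(22))]
75 2662 ((518.3910522460938, 76.2948226928711), (192.2364501953125, 123.78682708740234), 1.5158581733703613)
90 2829 ((518.138916015625, 75.48788452148438), (193.2261962890625, 128.26596069335938), 3.7539496421813965)
105 2878 ((518.231689453125, 74.08007049560547), (193.2244415283203, 131.3256378173828), 3.748490571975708)
scene [(array([302.5, 174.2]), np.int32(49)), (array([288.9, 189.8]), np.int32(57)), (array([340.7, 198.4]), np.int32(54)), (array([327.3, 215.2]), np.int32(58))]
(array([0.56420495, 0.29978842]), np.float64(-12.694751433787754)) ((562.0955200195312, 300.23358154296875), (35.985435485839844, 171.66009521484375), 77.55663299560547)
```

View pics/crop2.png

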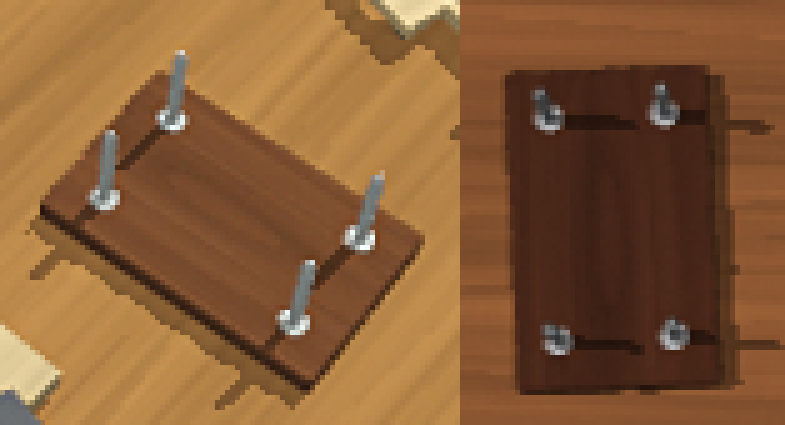

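Left half (scene): post tips at crop (180,53), (110,132), (377,173), (308,262) with collars at (172,121), (104,199), (359,239), (293,323). Right half (top): collars at (548,117), (664,112), (559,343), (673,336).

```bash
python3 - <<'E'
from h import *
S=lambda L:np.array(L)/5+[267.6,154.6]
T=lambda L:(np.array(L)-[460,0])/5+[199.6,99.6]
def rep(c,uv,z,l):
    P=onplane(c,uv,z)[:,:2]; print(l,P.mean(0).round(4)); 
    D=np.linalg.norm(P[:,None]-P[None],axis=2); print(P.round(4).tolist(), axis(P)[1])
cs,ct=cam("scene"),cam("top")
rep(cs,S([(180,53),(110,132),(377,173),(308,262)]),.087,"s tip")
rep(cs,S([(172,121),(104,199),(359,239),(293,323)]),.0185,"s base")
rep(ct,T([(539,91),(660,86),(551,326),(668,323)]),.087,"t tip")
rep(ct,T([(548,117),(664,112),(559,343),(673,336)]),.0185,"t base")
E
```

```text
s tip [0.5211 0.0805]
[[0.4533, 0.1094], [0.458, 0.0425], [0.5837, 0.1198], [0.5895, 0.0504]] 3.8223099448435165
s base [0.5228 0.0791]
[[0.4551, 0.1084], [0.4598, 0.0405], [0.5857, 0.1178], [0.5907, 0.0497]] 4.07119148350815
t tip [0.5205 0.0803]
[[0.5844, 0.1184], [0.5888, 0.051], [0.4529, 0.1084], [0.4561, 0.0434]] 3.9994270106939798
t base [0.5196 0.08  ]
[[0.5837, 0.1187], [0.5883, 0.0504], [0.4503, 0.1088], [0.4559, 0.042]] 3.7945612246187723
```

{"name": "move_arm", "arguments": {"plan": [29,27,0,0,0,-2.6,85,29,27,0,0,0,-2.6,85,29,27,0,0,0,-2.6,85,29,27,0,0,0,-2.6,85,29,27,0,0,0,-2.6,85,29,27,0,0,0,-2.6,85,29,27,0,0,0,-2.6,85,29,27,0,0,0,-2.6,85,29,27,0,0,0,-2.6,85,29,27,0,0,0,-2.6,85,29,27,0,0,0,-2.6,85,29,27,0,0,0,-2.5,85], "newtons": 40}}

```text
time: 1.6
eef_pos: [0.5716, -0.312, 0.1964]
tcp_rot: [0.995, -0.104, 0.0, 0.0]
contact_force: [0.7, -0.4, 0.1]
opening: 0.995
finger_force: 0.0
```

{"name": "move_arm", "arguments": {"plan": [0,0,0,0,0,0,85,0,0,0,0,0,0,85]}}

```text
time: 1.8
eef_pos: [0.5708, -0.3126, 0.1961]
tcp_rot: [0.995, -0.102, -0.0, 0.0]
contact_force: [0.9, 0.9, 0.3]
opening: 0.99
finger_force: 0.0
```

```bash
cat > look.py <<'E'
from h import *
import sys
z=float(sys.argv[1])
s=ctrl.get_state();print(s["time"],s["eef_pos"].round(4),R.from_quat(s["tcp_rot"]).as_matrix()[:,0].round(3),np.degrees(np.arctan2(*R.from_quat(s["tcp_rot"]).as_matrix()[[1,0],0])))
c=cam("wrist"); im=c["color"]; cv2.imwrite(f"pics/{sys.argv[2]}.png",im[:,:,::-1])
hsv=cv2.cvtColor(im,cv2.COLOR_RGB2HSV).astype(int)
q=blobs((hsv[...,1]<70)&(hsv[...,2]>70)&(hsv[...,2]<200),300)
for x in q:
    P=onplane(c,np.argwhere(x[2])[:,::-1],z); r=cv2.minAreaRect((P[:,:2]*1000).astype(np.float32)); print(x[0],x[1],np.round(r[0],1),np.round(r[1],1),round(r[2],1))
E
python3 look.py 0.036 w1
```

```text
1.8 [ 0.5708 -0.3126  0.1961] [ 0.979 -0.203 -0.   ] -11.725100594450833
[378.4  36.2] 1394 [ 679.7 -455.8] [26.  90.3] 26.6
[255.5 104. ] 675 [ 643.6 -324.9] [36. 21.] 78.3
[255.5 130.5] 639 [ 615.7 -319. ] [35.2 21. ] 78.3
[254.9 155.8] 597 [ 588.1 -312.6] [34.9 22. ] 78.3
[255.2 179.9] 576 [ 559.7 -306.7] [35.5 21.9] 78.3
[107.9 223. ] 2239 [ 542.1 -114.9] [53.1 94.7] 89.4
[255.3 203.3] 558 [ 531.7 -300.7] [36.5 22.9] 78.3
[255.3 224.9] 502 [ 503.6 -295.4] [36.  21.3] 78.2
[140.7 267.2] 634 [ 479.3 -139.8] [22.5 89. ] 47.6
[376.4 267.8] 614 [ 416.4 -436.6] [87.8 23.1] 18.2
[ 16.7 305.1] 307 [452.   46.8] [14.5 69.9] 30.8
```

View pics/w1.png

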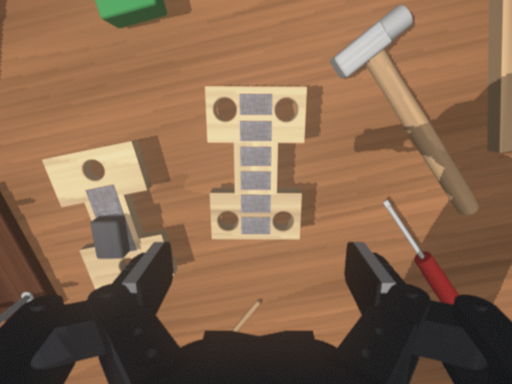

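The wrist view shows the coarse board straight ahead, centred at about (255,165), with its axis aligned to the tool. I'll descend onto the waist and close the fingers.

{"name": "move_arm", "arguments": {"plan": [3,2.5,-40,0,0,0,85,0,0,-40,0,0,0,85,0,0,-35,0,0,0,85,0,0,-25,0,0,0,85,0,0,-20,0,0,0,85,0,0,-15,0,0,0,85,0,0,-10,0,0,0,85,0,0,-5,0,0,0,85,0,0,0,0,0,0,85]}}

```text
time: 2.75
eef_pos: [0.5733, -0.3111, 0.0061]
tcp_rot: [0.995, -0.104, -0.0, -0.0]
contact_force: [-0.5, 0.1, -0.1]
opening: 0.998
finger_force: 0.0
```

{"name": "move_arm", "arguments": {"plan": [0,0,0,0,0,0,60,0,0,0,0,0,0,40,0,0,0,0,0,0,40,0,0,0,0,0,0,40,0,0,0,0,0,0,40,0,0,0,0,0,0,40], "newtons": 50}}

```text
time: 3.35
eef_pos: [0.5735, -0.3107, 0.0063]
tcp_rot: [0.995, -0.103, 0.0, 0.0]
contact_force: [0.2, -0.3, 1.0]
opening: 0.469
finger_force: 0.0
```

```bash
python3 - <<'E'
from h import *
s=ctrl.get_state();print(s["opening"],s["finger_force"],s["contact_force"])
a=cam("wrist")["color"];b=cam("scene")["color"][180:384,100:372]
b=cv2.resize(b,(512,384))
cv2.imwrite("pics/g1.png",np.vstack([cv2.resize(a,(400,300)),cv2.resize(b,(400,300))])[:,:,::-1])
E
```

```text
0.4691213545433469 0.0 [ 0.15650546 -0.27224538  0.97471836]
```

View pics/g1.png

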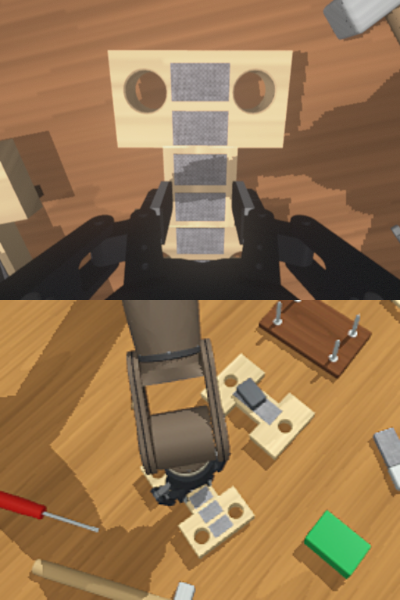

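The wrist view shows the fingers on either side of the waist in the notches but not yet squeezing it. I'll command them fully shut.

{"name": "move_arm", "arguments": {"plan": [0,0,0,0,0,0,20,0,0,0,0,0,0,0,0,0,0,0,0,0,0,0,0,0,0,0,0,0,0,0,0,0,0,0,0]}}

```text
time: 3.95
eef_pos: [0.5735, -0.3108, 0.0062]
tcp_rot: [0.995, -0.103, -0.0, -0.0]
contact_force: [-0.2, -0.1, 0.7]
opening: -0.001
finger_force: 0.0
```

```bash
python3 - <<'E'
from h import *
s=ctrl.get_state();print(s["qpos"],s["eef_pos"],s["opening"],s["finger_force"],s["contact_force"])
a=cam("wrist")["color"]
b=cv2.resize(cam("scene")["color"][255:365,170:300],(512,434))
cv2.imwrite("pics/g2.png",np.vstack([cv2.resize(a,(400,300)),cv2.resize(b,(400,300))])[:,:,::-1])
E
```

```text
[-6.51941321e-01  4.44718185e-01  1.74651305e+00 -7.13807736e-06
  9.50400840e-01  1.12581115e+00] [ 0.57345094 -0.3107682   0.00620432] -0.0005455198760091279 0.0 [-0.19820068 -0.14066781  0.72318143]
```

View pics/g2.png

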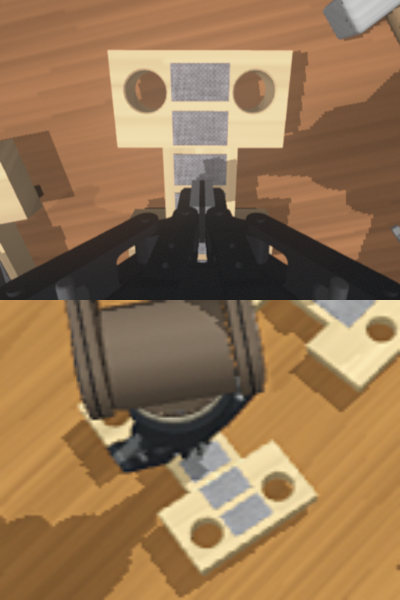

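```bash
python3 - <<'E'
from h import *
c=cam("wrist"); s=ctrl.get_state()
print(c["T_tool_cam"].round(4), c["fov_y"], c["f"])
print("tcp px in 400x300", proj(c,s["eef_pos"])*400/512)
m=R.from_quat(s["tcp_rot"]).as_matrix()
for k in(.03,.02,.01): print(k,proj(c,s["eef_pos"]-m[:,2]*k)*400/512)
u=np.array([[145,91],[254,91],[107,51],[292,51],[117,147],[284,147]])*512/400
for z in(.036,.0,-.03):
    P=onplane(c,u,z); print(z,np.linalg.norm(P[0]-P[1]),np.linalg.norm(P[2]-P[3]),np.linalg.norm(P[4]-P[5]),np.linalg.norm((P[2]+P[3]-P[4]-P[5])/2), P[:2].mean(0), (P[4]+P[5])[:2]/2)
E
```

```text
[[-1.000e-04  9.593e-01  2.825e-01  7.170e-02]
 [ 1.000e+00  2.000e-04 -6.000e-04  1.000e-04]
 [-6.000e-04  2.825e-01 -9.593e-01 -1.777e-01]
 [ 0.000e+00  0.000e+00  0.000e+00  1.000e+00]] 66.20291198336622 294.5110456558671
tcp px in 400x300 [[201.5835722  173.08846707]]
0.03 [[201.56455696 189.10860132]]
0.02 [[201.57160434 183.17126152]]
0.01 [[201.5779052  177.86285189]]
0.036 0.06786013735263743 0.10994688830702715 0.11138555162693163 0.05919793318680186 [ 0.63915725 -0.32329083  0.036     ] [ 0.60363973 -0.31641151]
0.0 0.08437656600415842 0.13670678015256257 0.1384955986740885 0.07360607437161068 [ 0.63807984 -0.32272561  0.        ] [ 0.59391775 -0.31417194]
-0.03 0.09814025654709255 0.15900669002384213 0.16108730454671913 0.08561285869228469 [ 0.63718201 -0.3222546  -0.03      ] [ 0.58581609 -0.31230563]
```

```bash
python3 - <<'E'
from h import *
c=cam("wrist"); s=ctrl.get_state(); m=R.from_quat(s["tcp_rot"]).as_matrix()
for k in(.0,.013,.02,.03,.04,.05): print(k,[proj(c,s["eef_pos"]-m[:,2]*k+m[:,1]*y+m[:,0]*x).round(0)[0].tolist() for y in(-.0425,.0425) for x in (-.011,.011)])
a=c["color"]; b=cv2.imread("pics/w1.png")
cv2.imwrite("pics/g3.png",np.hstack([cv2.resize(a[200:300,200:320,::-1],(384,320)),cv2.resize(b[230:330,120:240],(384,320))]))
E
```

```text
0.0 [[193.0, 237.0], [191.0, 206.0], [323.0, 237.0], [325.0, 205.0]]
0.013 [[189.0, 246.0], [187.0, 213.0], [327.0, 246.0], [329.0, 213.0]]
0.02 [[186.0, 252.0], [184.0, 217.0], [330.0, 252.0], [332.0, 217.0]]
0.03 [[182.0, 260.0], [179.0, 224.0], [334.0, 260.0], [337.0, 223.0]]
0.04 [[177.0, 270.0], [174.0, 231.0], [339.0, 269.0], [342.0, 231.0]]
0.05 [[172.0, 280.0], [168.0, 240.0], [344.0, 280.0], [348.0, 240.0]]
```

View pics/g3.png

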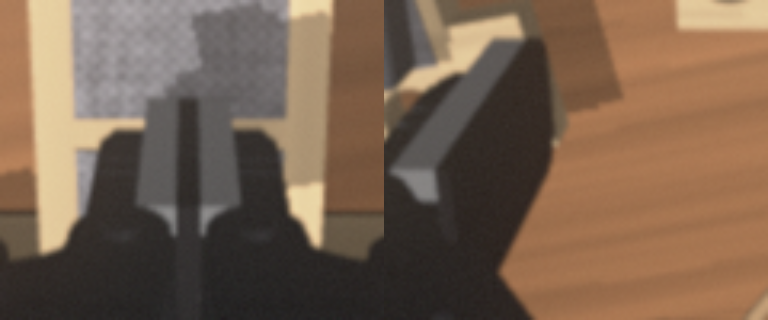

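The tips, both open and shut, lie about 39 mm farther back than the reported TCP: the shut tip is seen at row 230, where 205 was expected. So the fingers closed about 9 mm above the board and it has not moved. I'll reopen and go 41 mm lower.

{"name": "move_arm", "arguments": {"plan": [0,0,0,0,0,0,85,0,0,0,0,0,0,85,0,0,0,0,0,0,85,0,0,0,0,0,0,85,0,0,0,0,0,0,85,0,0,0,0,0,0,85]}}

```text
time: 4.75
eef_pos: [0.5735, -0.3108, 0.0063]
tcp_rot: [0.995, -0.103, 0.0, 0.0]
contact_force: [-0.8, -0.5, -0.4]
opening: 0.99
finger_force: 0.0
```

{"name": "move_arm", "arguments": {"plan": [0.5,0.5,-8,0,0,0,85,0,0,-8,0,0,0,85,0,0,-8,0,0,0,85,0,0,-7,0,0,0,85,0,0,-5,0,0,0,85,0,0,-3,0,0,0,85,0,0,-2,0,0,0,85,0,0,0,0,0,0,85]}}

```text
time: 5.55
eef_pos: [0.5739, -0.3103, -0.035]
tcp_rot: [0.995, -0.103, -0.0, -0.0]
contact_force: [-0.3, 0.2, -0.1]
opening: 0.995
finger_force: 0.0
```

{"name": "move_arm", "arguments": {"plan": [0,0,0,0,0,0,60,0,0,0,0,0,0,40,0,0,0,0,0,0,40,0,0,0,0,0,0,40,0,0,0,0,0,0,40]}}

```text
time: 6.05
eef_pos: [0.5744, -0.3106, -0.0341]
tcp_rot: [0.995, -0.103, 0.001, 0.0]
contact_force: [0.5, -0.1, 2.2]
opening: 0.582
finger_force: 53.9
```

{"name": "move_arm", "arguments": {"plan": [0,0,10,0,0,0,40,0,0,25,0,0,0,40,0,0,35,0,0,0,40,0,0,35,0,0,0,40,0,0,20,0,0,0,40,0,0,0,0,0,0,40], "newtons": 70}}

```text
time: 6.65
eef_pos: [0.5759, -0.3117, 0.0946]
tcp_rot: [0.995, -0.103, 0.003, 0.002]
contact_force: [0.7, -0.9, -0.7]
opening: 0.576
finger_force: 73.1
```

{"name": "move_arm", "arguments": {"plan": [-2.5,20,0,0,0,1.3,40,-4.5,34,0,0,0,1.3,40,-5,36,0,0,0,1.3,40,-5,36,0,0,0,1.3,40,-5,36,0,0,0,1.3,40,-5,36,0,0,0,1.3,40,-5,36,0,0,0,1.3,40,-5,36,0,0,0,1.3,40,-5,36,0,0,0,1.3,40,-5,36,0,0,0,1.3,40,-4.5,32,0,0,0,1.3,40,-2,17,0,0,0,1.3,40]}}

```text
time: 7.85
eef_pos: [0.5167, 0.0839, 0.0872]
tcp_rot: [0.999, 0.035, -0.003, -0.001]
contact_force: [0.4, -0.3, -3.1]
opening: 0.573
finger_force: 73.2
```

{"name": "move_arm", "arguments": {"plan": [0,0,0,0,0,0,40,0,0,0,0,0,0,40,0,0,0,0,0,0,40]}}

```text
time: 8.15
eef_pos: [0.5196, 0.0802, 0.0891]
tcp_rot: [0.999, 0.032, -0.001, 0.0]
contact_force: [-0.5, -0.5, -2.2]
opening: 0.58
finger_force: 73.2
```

```bash
python3 - <<'E'
from h import *
s=ctrl.get_state();m=R.from_quat(s["tcp_rot"]).as_matrix();print(s["time"],s["eef_pos"].round(4),np.degrees(np.arctan2(m[1,0],m[0,0])),s["contact_force"],s["wrist_torque"],m[:,2])
c=cam("wrist"); im=c["color"]
cv2.imwrite("pics/w2.png",im[:,:,::-1])
z=s["eef_pos"][2]+.034+.036
hsv=cv2.cvtColor(im,cv2.COLOR_RGB2HSV).astype(int)
for x in blobs((hsv[...,1]<70)&(hsv[...,2]>70)&(hsv[...,2]<200),300):
    P=onplane(c,np.argwhere(x[2])[:,::-1],z); r=cv2.minAreaRect((P[:,:2]*1000).astype(np.float32)); print(x[0],x[1],np.round(r[0],1),np.round(r[1],1),round(r[2],1))
E
```

```text
8.15 [0.5196 0.0802 0.0891] 3.7048377771104017 [-0.50028076 -0.47679938 -2.21886434] [-0.07407337 -0.02383151  0.03627962] [-2.05696165e-03 -1.36109363e-04 -9.99997875e-01]
[  6.2 105.3] 2633 [576.  173.9] [ 5.4 76.6] 79.7
[258.5 105.2] 7083 [591.1  84.6] [22.5 36.5] 3.7
[498.5 153.1] 1147 [576.7  -5.5] [10.9 27.6] 89.7
[258.5 184.8] 5690 [562.2  82.8] [23.1 36.5] 3.7
[258.3 254.1] 4700 [533.5  81. ] [23.5 36.8] 3.7
[189.4 259. ] 374 [530.9 109. ] [ 5.8 19. ] 79.2
[327.3 259.4] 359 [534.3  52.7] [18.6  6. ] 17.1
[258.2 311.4] 3538 [505.1  79.3] [22.6 37.1] 3.7
```

View pics/w2.png

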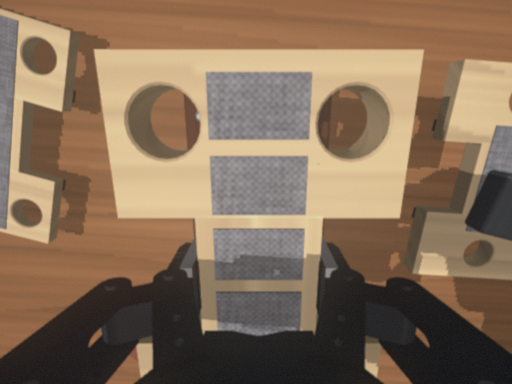

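The board hangs level with its hole centres at about (163,121) and (353,121). A post tip just shows at the inner edge of the left hole, at (197,118), so I'll check its position.

```bash
python3 - <<'E'
from h import *
c=cam("wrist");print(onplane(c,[(197,118)],.087)); print(proj(c,[[.5845,.1184,.087],[.589,.0506,.087]]))
hsv=cv2.cvtColor(c["color"],cv2.COLOR_RGB2HSV).astype(int)
roi=np.zeros(hsv.shape[:2],bool);roi[85:155,180:202]=1;roi[85:155,315:335]=1
print([(x[0],x[1]) for x in blobs(roi&(hsv[...,1]<75),3)])
E
```

```text
[[0.58239096 0.12029644 0.087     ]]
[[200.23284606 114.53984111]
 [315.2235941  114.28200108]]
[(array([197.3, 116.8]), np.int32(50))]
```

{"name": "move_arm", "arguments": {"plan": [1,0,-10,0,0,0.2,40,0,0,-15,0,0,0,40,0,0,-15,0,0,0,40,0,0,-15,0,0,0,40,0,0,-15,0,0,0,40,0,0,-12,0,0,0,40,0,0,-8,0,0,0,40,0,0,-5,0,0,0,40,0,0,-3,0,0,0,40,0,0,0,0,0,0,40,0,0,0,0,0,0,40]}}

```text
time: 9.35
eef_pos: [0.522, 0.0807, -0.0072]
tcp_rot: [0.999, 0.034, 0.001, 0.0]
contact_force: [0.2, 0.6, -2.6]
opening: 0.575
finger_force: 73.2
```

{"name": "move_arm", "arguments": {"plan": [0,0,-2,0,0,0,40,0,0,-1,0,0,0,40,0,0,-1,0,0,0,40,0,0,0,0,0,0,40]}}

```text
time: 9.75
eef_pos: [0.5213, 0.0807, -0.0119]
tcp_rot: [0.999, 0.034, -0.0, -0.0]
contact_force: [-0.5, -0.3, -2.3]
opening: 0.578
finger_force: 73.2
```

Still hanging freely at about 2.5 N. I'll lower it in small steps until it touches.

{"name": "move_arm", "arguments": {"plan": [0,0,-1,0,0,0,40,0,0,-1,0,0,0,40,0,0,-1,0,0,0,40,0,0,-1,0,0,0,40,0,0,0,0,0,0,40,0,0,0,0,0,0,40]}}

```text
time: 10.35
eef_pos: [0.5214, 0.0807, -0.0158]
tcp_rot: [0.999, 0.034, -0.0, -0.0]
contact_force: [0.8, -0.0, -1.4]
opening: 0.573
finger_force: 73.2
```

{"name": "move_arm", "arguments": {"plan": [0,0,-0.5,0,0,0,40,0,0,-0.5,0,0,0,40,0,0,0,0,0,0,40]}}

```text
time: 10.65
eef_pos: [0.5216, 0.0807, -0.0161]
tcp_rot: [0.999, 0.034, -0.0, 0.0]
contact_force: [-3.3, -0.2, 5.2]
opening: 0.575
finger_force: 74.0
```

{"name": "move_arm", "arguments": {"plan": [0,0,0,0,0,0,55,0,0,0,0,0,0,65,0,0,0,0,0,0,85,0,0,0,0,0,0,85,0,0,0,0,0,0,85,0,0,0,0,0,0,85]}}

```text
time: 11.25
eef_pos: [0.5215, 0.0807, -0.0168]
tcp_rot: [0.999, 0.034, 0.0, -0.0]
contact_force: [0.1, -0.4, 0.7]
opening: 0.996
finger_force: 0.0
```

{"name": "move_arm", "arguments": {"plan": [0,0,10,0,0,0,85,0,0,30,0,0,0,85,0,0,40,0,0,0,85,0,0,45,0,0,0,85,0,0,45,0,0,0,85,0,0,30,0,0,0,85,0,0,10,0,0,0,85,0,0,0,0,0,0,85]}}

```text
time: 12.05
eef_pos: [0.5224, 0.0807, 0.1952]
tcp_rot: [0.999, 0.034, 0.002, 0.0]
contact_force: [0.4, 1.3, 0.1]
opening: 0.997
finger_force: 0.0
```

```bash
python3 look.py 0.054 w3
```

```text
12.05 [0.5224 0.0807 0.1952] [0.998 0.069 0.004] 3.9449347128090846
[ 71.2 118. ] 4873 [562.1 282.2] [ 33.6 157.4] 77.1
[258.1 108.5] 764 [591.9  85.6] [21.  35.7] 3.9
[432. 156.] 1807 [ 545.  -111.4] [46.6 87.1] 89.8
[258.2 136. ] 701 [563.8  83.2] [21.1 35.4] 3.9
[257.8 162.6] 671 [535.2  81.7] [23.3 35.4] 3.9
[258.3 187.8] 616 [506.9  79.2] [22.1 35.1] 3.9
[258.3 212. ] 603 [477.2  77.7] [23.2 37.1] 3.9
[258.1 234.8] 577 [449.2  75.3] [23.  36.5] 3.9
[140.4 267.5] 633 [399.4 215.4] [21.7 81.9] 63.6
[376.4 267.8] 613 [418.8 -70.4] [81.9 21.8] 33.9
```

View pics/w3.png

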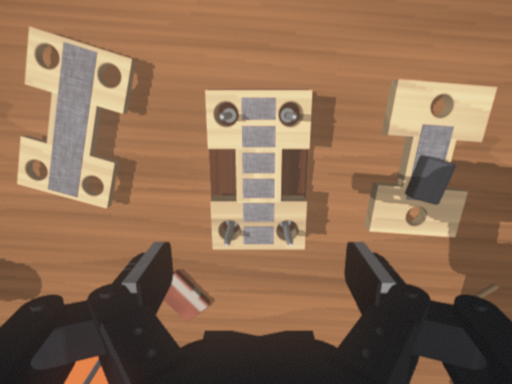

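The four posts show near the centres of the coarse board's holes, at (226,115), (290,115), (228,232) and (287,232), so it is seated. Now to the fine board on the left, at (75,118).

{"name": "move_arm", "arguments": {"plan": [4,20,0,0,0,-2,85,6,32,0,0,0,-3,85,6,34,0,0,0,-3,85,6,34,0,0,0,-3,85,6,34,0,0,0,-3,85,6,34,0,0,0,-2.7,85,4,22,0,0,0,0,85,2,10,0,0,0,0,85,0,0,0,0,0,0,85,0,0,0,0,0,0,85]}}

```text
time: 13.1
eef_pos: [0.5608, 0.2997, 0.1916]
tcp_rot: [0.994, -0.111, -0.001, 0.001]
contact_force: [0.4, 0.5, -0.3]
opening: 0.994
finger_force: 0.0
```

```bash
python3 look.py 0.024 w4
```

```text
13.1 [0.5608 0.2997 0.1916] [ 0.975 -0.221 -0.002] -12.775469027989708
[ 80.1 164.2] 11766 [578.9 508.1] [200.7 390.7] 62.0
[453.1 112.9] 1958 [571.7  80.3] [56.7 72. ] 4.2
[494.6  95.8] 325 [582.7  24.4] [39.  10.2] 79.5
[257.1 162.8] 4247 [559.9 300.8] [ 35.7 170.8] 77.1
[ 37.6 183.3] 809 [603.4 558.6] [125.1  31. ] 15.3
[461.9 152.4] 766 [526.   61.4] [26.2 40.8] 3.5
[464.5 177.1] 698 [495.1  59.2] [25.7 40.8] 4.2
[467.  201.3] 668 [463.   57.1] [26.5 41. ] 4.1
[461.1 226.1] 868 [427.2  70.2] [72.1 38.3] 89.0
[376.3 267.7] 623 [398.7 176.1] [90.7 23.7] 17.2
[181.9 330.4] 751 [357.4 455. ] [51.9 41.2] 15.6
```

{"name": "move_arm", "arguments": {"plan": [-1,1,-25,0,0,0,85,0,0,-40,0,0,0,85,0,0,-40,0,0,0,85,0,0,-35,0,0,0,85,0,0,-30,0,0,0,85,0,0,-20,0,0,0,85,0,0,-15,0,0,0,85,0,0,-10,0,0,0,85,0,0,-8,0,0,0,85,0,0,-5,0,0,0,85,0,0,0,0,0,0,85,0,0,0,0,0,0,85]}}

```text
time: 14.35
eef_pos: [0.5611, 0.302, -0.034]
tcp_rot: [0.994, -0.111, 0.001, -0.0]
contact_force: [-0.5, -0.1, 0.0]
opening: 0.998
finger_force: 0.0
```

{"name": "move_arm", "arguments": {"plan": [0,0,0,0,0,0,60,0,0,0,0,0,0,40,0,0,0,0,0,0,40,0,0,0,0,0,0,40,0,0,0,0,0,0,40], "newtons": 50}}

```text
time: 14.85
eef_pos: [0.5612, 0.302, -0.0339]
tcp_rot: [0.994, -0.111, 0.001, -0.0]
contact_force: [-0.3, 0.7, 4.4]
opening: 0.57
finger_force: 53.6
```

{"name": "move_arm", "arguments": {"plan": [0,0,10,0,0,0,40,0,0,25,0,0,0,40,0,0,35,0,0,0,40,0,0,35,0,0,0,40,0,0,20,0,0,0,40,0,0,0,0,0,0,40], "newtons": 70}}

```text
time: 15.45
eef_pos: [0.5627, 0.3025, 0.0944]
tcp_rot: [0.994, -0.111, 0.003, -0.002]
contact_force: [0.6, -0.1, -1.4]
opening: 0.568
finger_force: 73.3
```

{"name": "move_arm", "arguments": {"plan": [-2,-10,0,0,0,1.7,40,-4,-22,0,0,0,2.5,40,-5,-30,0,0,0,2.5,40,-6,-32,0,0,0,2.5,40,-6,-32,0,0,0,2.5,40,-6,-32,0,0,0,2.5,40,-5,-30,0,0,0,2.5,40,-4,-22,0,0,0,0,40,-2,-11.5,0,0,0,0,40,0,0,0,0,0,0,40,0,0,0,0,0,0,40,0,0,0,0,0,0,40]}}

```text
time: 16.65
eef_pos: [0.5204, 0.0811, 0.0899]
tcp_rot: [0.999, 0.035, -0.0, -0.0]
contact_force: [-0.4, 0.5, -1.9]
opening: 0.573
finger_force: 73.3
```

```bash
python3 - <<'E'
from h import *
s=ctrl.get_state();m=R.from_quat(s["tcp_rot"]).as_matrix();print(s["time"],s["eef_pos"].round(4),np.degrees(np.arctan2(m[1,0],m[0,0])),s["contact_force"],s["wrist_torque"],s["finger_force"],m[:,2])
c=cam("wrist"); im=c["color"]; cv2.imwrite("pics/w5.png",im[:,:,::-1])
hsv=cv2.cvtColor(im,cv2.COLOR_RGB2HSV).astype(int)
g=(hsv[...,1]<70)&(hsv[...,2]>70)&(hsv[...,2]<200); g[:,:150]=0;g[:,370:]=0
z=s["eef_pos"][2]+.034+.024
x=max(blobs(g,500),key=lambda x:x[1]); P=onplane(c,np.argwhere(x[2])[:,::-1],z); r=cv2.minAreaRect((P[:,:2]*1000).astype(np.float32)); print(x[0],x[1],r)
# front edge of strip, and hole centres (non-plywood blobs in the front part)
rows=np.argwhere(x[2])[:,0]; f=np.argwhere(x[2]&(np.arange(384)[:,None]<rows.min()+4))[:,::-1]; print("strip front",f.mean(0),onplane(c,[f.mean(0)],z), "widths",[ (np.ptp(np.where(x[2][r])[0])) for r in range(rows.min()+3,rows.max(),40)])
w=(hsv[...,2]>150)&(hsv[...,1]<135)
for b in blobs(~w&~g,500):
    if b[0][1]<250: print("dark",b[0],b[1],onplane(c,[b[0]],z)[0].round(4))
# post tips
print("tips pred",proj(c,[[.5845,.1184,.087],[.589,.0506,.087]]), "hole pred",proj(c,[s["eef_pos"]*[1,1,0]+[0,0,z]+m@[.066,k,0] for k in(-.034,.034)]))
E
```

```text
16.65 [0.5204 0.0811 0.0899] 3.9953187075395817 [-0.44361157  0.50770859 -1.92316502] [-0.02974707  0.00572274  0.03829942] 73.26122760772705 [-4.71652395e-04  3.65219976e-04 -9.99999822e-01]
[258.4 194.4] 22606 ((544.68017578125, 82.56645202636719), (122.1979751586914, 36.86904525756836), 3.990255117416382)
strip front [258.5  69.5] [[0.60510702 0.08680053 0.14790034]] widths [np.int64(95), np.int64(91), np.int64(89), np.int64(85), np.int64(82), np.int64(79), np.int64(75)]
dark [51.3  5.2] 579 [0.6212 0.162  0.1479]
dark [477.4   7.9] 927 [0.6309 0.0102 0.1479]
dark [284.4  19.8] 986 [0.6224 0.0786 0.1479]
dark [154.5 123.1] 789 [0.5826 0.1265 0.1479]
dark [352.6 121.3] 2050 [0.5887 0.0484 0.1479]
dark [ 56.4 191.2] 852 [0.5515 0.1687 0.1479]
tips pred [[202.88011954 115.06896787]
 [317.45714713 115.47070193]] hole pred [[171.81052598 121.07440423]
 [343.86557363 121.06010003]]
```

```bash
python3 - <<'E'
from h import *
c=cam("wrist"); im=cv2.imread("pics/w5.png")[:,:,::-1]; hsv=cv2.cvtColor(im,cv2.COLOR_RGB2HSV).astype(int)
g=(hsv[...,1]<70)&(hsv[...,2]>70)&(hsv[...,2]<200); g[:,:150]=0;g[:,370:]=0
x=max(blobs(g,500),key=lambda x:x[1])[2]
for z in(.1479,.151):
  o=[]
  for r in range(75,310,10):
    k=np.where(x[r])[0]; P=onplane(c,[(k[0]-.5,r),(k[-1]+.5,r)],z); o.append((round(P[0,0]*1000),round(1000*np.linalg.norm(P[0]-P[1]),1)))
  print(z,o)
E
```

```text
0.1479 [(602, np.float64(36.4)), (598, np.float64(36.0)), (595, np.float64(36.3)), (591, np.float64(36.6)), (587, np.float64(36.2)), (584, np.float64(36.5)), (580, np.float64(36.1)), (576, np.float64(36.4)), (572, np.float64(36.8)), (567, np.float64(36.3)), (563, np.float64(36.7)), (559, np.float64(36.2)), (555, np.float64(36.5)), (550, np.float64(36.1)), (546, np.float64(36.4)), (541, np.float64(36.4)), (536, np.float64(36.3)), (531, np.float64(36.7)), (526, np.float64(36.6)), (521, np.float64(36.6)), (516, np.float64(36.5)), (511, np.float64(36.4)), (505, np.float64(36.8)), (500, np.float64(36.3))]
0.151 [(602, np.float64(35.5)), (598, np.float64(35.0)), (595, np.float64(35.4)), (591, np.float64(35.7)), (587, np.float64(35.3)), (584, np.float64(35.6)), (580, np.float64(35.1)), (576, np.float64(35.5)), (572, np.float64(35.8)), (568, np.float64(35.4)), (564, np.float64(35.7)), (560, np.float64(35.2)), (556, np.float64(35.6)), (551, np.float64(35.1)), (547, np.float64(35.5)), (542, np.float64(35.4)), (538, np.float64(35.4)), (533, np.float64(35.7)), (528, np.float64(35.7)), (523, np.float64(35.6)), (518, np.float64(35.6)), (513, np.float64(35.5)), (508, np.float64(35.9)), (502, np.float64(35.4))]
```

The board is level and lined up with the stand. Lowering it.

{"name": "move_arm", "arguments": {"plan": [1,-0.5,-8,0,0,0,40,0,0,-12,0,0,0,40,0,0,-12,0,0,0,40,0,0,-12,0,0,0,40,0,0,-8,0,0,0,40,0,0,-5,0,0,0,40,0,0,-3,0,0,0,40,0,0,-2,0,0,0,40,0,0,0,0,0,0,40,0,0,0,0,0,0,40]}}

```text
time: 17.75
eef_pos: [0.5219, 0.0797, 0.0287]
tcp_rot: [0.999, 0.034, 0.0, 0.0]
contact_force: [0.2, -0.1, -1.1]
opening: 0.571
finger_force: 73.3
```

{"name": "move_arm", "arguments": {"plan": [0,0,-1,0,0,0,40,0,0,-1,0,0,0,40,0,0,-1,0,0,0,40,0,0,-1,0,0,0,40,0,0,0,0,0,0,40]}}

```text
time: 18.25
eef_pos: [0.5213, 0.0797, 0.024]
tcp_rot: [0.999, 0.034, -0.0, -0.0]
contact_force: [-0.1, -0.1, -1.3]
opening: 0.567
finger_force: 73.3
```

{"name": "move_arm", "arguments": {"plan": [0,0,-1,0,0,0,40,0,0,-1,0,0,0,40,0,0,-1,0,0,0,40,0,0,0,0,0,0,40]}}

```text
time: 18.65
eef_pos: [0.5213, 0.0797, 0.021]
tcp_rot: [0.999, 0.034, -0.0, -0.0]
contact_force: [-0.7, 0.4, -1.7]
opening: 0.57
finger_force: 73.3
```

{"name": "move_arm", "arguments": {"plan": [0,0,-0.5,0,0,0,40,0,0,0,0,0,0,40]}}

```text
time: 18.85
eef_pos: [0.5214, 0.0797, 0.0207]
tcp_rot: [0.999, 0.034, -0.0, -0.0]
contact_force: [0.6, 0.6, -1.9]
opening: 0.568
finger_force: 73.3
```

{"name": "move_arm", "arguments": {"plan": [0,0,-0.5,0,0,0,40,0,0,0,0,0,0,40]}}

```text
time: 19.05
eef_pos: [0.5215, 0.0797, 0.0202]
tcp_rot: [0.999, 0.034, 0.0, -0.0]
contact_force: [0.5, -0.5, -2.1]
opening: 0.575
finger_force: 73.3
```

{"name": "move_arm", "arguments": {"plan": [0,0,-0.5,0,0,0,40,0,0,-0.5,0,0,0,40,0,0,0,0,0,0,40]}}

```text
time: 19.35
eef_pos: [0.5215, 0.0797, 0.0201]
tcp_rot: [0.999, 0.034, -0.0, 0.0]
contact_force: [-3.1, -0.5, 4.2]
opening: 0.567
finger_force: 74.1
```

{"name": "move_arm", "arguments": {"plan": [0,0,-0.5,0,0,0,40,0,0,0,0,0,0,40]}}

```text
time: 19.55
eef_pos: [0.5215, 0.0797, 0.0201]
tcp_rot: [0.999, 0.034, -0.0, 0.0]
contact_force: [-5.0, 0.3, 7.9]
opening: 0.572
finger_force: 74.4
```

Seated. I'll release it and retract.

{"name": "move_arm", "arguments": {"plan": [0,0,0,0,0,0,55,0,0,0,0,0,0,65,0,0,0,0,0,0,85,0,0,0,0,0,0,85,0,0,0,0,0,0,85,0,0,0,0,0,0,85]}}

```text
time: 20.15
eef_pos: [0.5214, 0.0797, 0.0186]
tcp_rot: [0.999, 0.034, -0.0, 0.0]
contact_force: [-0.9, 0.3, 0.2]
opening: 0.993
finger_force: 0.0
```

{"name": "move_arm", "arguments": {"plan": [0,0,10,0,0,0,85,0,0,30,0,0,0,85,0,0,40,0,0,0,85,0,0,45,0,0,0,85,0,0,35,0,0,0,85,0,0,15,0,0,0,85,0,0,0,0,0,0,85,0,0,0,0,0,0,85]}}

```text
time: 20.95
eef_pos: [0.5205, 0.0797, 0.1921]
tcp_rot: [0.999, 0.034, -0.001, -0.0]
contact_force: [-0.5, 0.2, -1.4]
opening: 0.993
finger_force: 0.0
```

```bash
python3 look.py 0.078 w6; python3 - <<'E'
from h import *
c=cam("wrist"); im=cv2.imread("pics/w6.png")[:,:,::-1]; hsv=cv2.cvtColor(im,cv2.COLOR_RGB2HSV).astype(int)
g=(hsv[...,1]<70)&(hsv[...,2]>70)&(hsv[...,2]<200); g[:,:225]=0;g[:,300:]=0
x=max(blobs(g,500),key=lambda x:x[1])[2]
o=[]
for r in range(85,240,12):
    k=np.where(x[r])[0]
    if len(k)<5: continue
    P=onplane(c,[(k[0]-.5,r),(k[-1]+.5,r)],.078); o.append((round(P[0,0]*1000),round(1000*np.linalg.norm(P[0]-P[1]),1)))
print(o)
t=cam("top")["color"];old=cv2.imread("pics/top0.png")[:,:,::-1]
print("two-hole diff",np.abs(t[105:172,278:320].astype(int)-old[105:172,278:320]).mean())
E
```

```text
20.95 [0.5205 0.0797 0.1921] [ 0.998  0.069 -0.002] 3.9362497355122894
[258.5 170.3] 5918 [520.4  79.5] [171.9  36.3] 3.9
[434.9 146.1] 1528 [561.6 -96.7] [43.1 54.7] 89.9
[140.6 267.3] 631 [412.7 203.6] [19.  75.4] 63.2
[376.3 267.7] 615 [430.6 -58.5] [76.5 20. ] 33.8
[(598, np.float64(35.6)), (587, np.float64(36.0)), (576, np.float64(36.5)), (565, np.float64(35.9)), (553, np.float64(35.3)), (541, np.float64(35.8)), (529, np.float64(36.2)), (517, np.float64(35.6)), (504, np.float64(36.0)), (491, np.float64(36.5)), (478, np.float64(35.9)), (464, np.float64(36.3))]
two-hole diff 13.489694385216774
```

```bash
python3 -c "
from plant import order;print(order.sign_off())"
```

```text
the job is handed in; nothing more can be done
None
```

Both four-hole boards are on the dark stand, coarse first with the fine one flat on top, and the job was handed in at about 21 s; the two-hole board was never touched, though the arm blocked the final camera check of it.

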